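Close up a small round banjo: snap in its brace rod, slide on its back

ROBOT

A 6-joint arm with a two-finger parallel gripper is mounted at the origin on the work surface. World frame = base frame: x ahead of the robot, y to its left, z up, the work surface at z = 0. Lengths are in m, angles in rad, forces in N, time in s.
With the tool pointing down it reaches from about 0.25 to 0.775 m from the base axis. Payload 4 kg.
Tool frame: the origin (TCP) lies at the very end of the fingers, on their centre line; the grasp point (between the pads) lies hold_point_z behind it (hold_point_z is the distance from the TCP to the grasp point, in m); z points along the fingers, y is the direction in which the jaws open and shut (so a half turn about z gives the same grasp; the last joint's range is limited). The gripper opens to 94 mm and grips with 3 to 60 N. Pads are 16 mm wide; open, the fingers measure 119 mm over their backs; the gripper's body (75 mm by 177 mm) begins 78 mm behind the grasp point.
Start: joints at [-1.22, 0.087, 1.371, -0, 1.684, -0.103], TCP at [0.241, -0.494, 0.183] pointing down, gripper open.
Joint ranges: [-3.1, 3.1], [-0.76, 2.03], [0.27, 2.55], [-1.08, 4.22], [0.17, 2.65], [-2.57, 2.57]. Speed limits (rad/s): [2.79, 2.79, 3.14, 3.14, 3.14, 3.14].

INTERFACE

Orientations are given as [roll, pitch, yaw] about the fixed x, y, z axes, in that order (R = Rz(yaw) Ry(pitch) Rx(roll)).
In Python, from bench import * gives the robot as it stands.
- The arm moves only by the tool step_arm, never from a script. Its argument "increments" is text: rows parted by semicolons, each of 6 numbers parted by spaces: the shift along the tool's x, y, z in cm, then the turn, a rotation vector about the tool's x, y, z in rad. A call has 1 to 5 rows; each row shifts and turns the commanded pose from where the row before left it, along the tool's axes as they then stand; what a row does not reach is not made up. A row lasts 1/10 s, in which the tool goes at most 50 mm and 8.59 degrees, less where a joint would pass 70% of its speed; a pose out of reach is approached as far as the arm can. A call is refused whole if a number of a shift passes 5 or a number of a turn 0.15, either way. A call with a gripper value outside its range is refused whole. "claw" is the gripper's target within -1 to 1 (shut at 1, half-way at 0, fully open at -1), set as the call begins (left out, the last holds). The fingers move at their own pace and stop on an object; the grip force is fixed at half the most. Time passes only in rows, so rows that do not move let the fingers close. It gives the time, the measured TCP pose, the force and the opening at its end, in the units of the state.
- get_obs(): the state, without advancing time (a new reading comes with each control period).
- snapshot(name): name is "side" or "top"; returns the picture (384x512x3 uint8, red, green, blue); there is no depth.
- calibration(name): a dict with "camera_matrix" (3x3 intrinsics, pixels), "eye" and "orientation" of the camera in the world. Camera axes: x right, y up, looking along -z (the intrinsics and any distortion apply to the point x, -y, -z); pixel columns grow to the right and rows downward; lengths in m; the calibration is good to about 2 mm. A picture is of the moment at which its call begins. calibration takes no time and is no camera call.
- close_job(): hands the job in, once; it reports no verdict.
The state is a dict: "time": time; "joint_positions": joint angles; "qvel": joint speeds; "joint_torque": joint torques, N m; "tool_pos": TCP position; "ee_rot": TCP orientation; "wrist_force": force on the tool from outside, world axes, zero at the start; "wrist_torque": the same for the moment, N m; "width": finger opening in m.
Only numpy, scipy, OpenCV 4.12 (cv2) and the standard library are available. Lean on these libraries where they do the work, as an engineer would, in place of code of your own. Each camera call takes 0.05 s, during which the arm holds its last target. There are 200 camera calls.

TASK

Press the steel brace rod that lies inside the round banjo rim down past the two sprung jaws, until it is fully home in both clips. Then close the rim with the round wooden back that waits on the riser beside it, so that its step has dropped into the mouth and it sits level and fully seated; leave the tools and materials around undisturbed.

Things in the scene. Friction and masses are not known exactly. Their poses are not given: they have to be found in the camera images.
- rim: Open round rim of a small banjo, varnished red-brown, on a plywood disc (176 mm across, 12 mm thick); both fixed. Outer diameter 160 mm, wall 5 mm, mouth 150 mm, top edge 75 mm above the table. It stands left or right of the riser. Origin: on its axis at table height; z up; x runs along the slots of the two clips inside it, at x = -43 and +43 mm, y = 0.
- rim_top (a point): Centre of the rim's mouth, level with its top edge, 75 mm above the table.
- clip_a (a point): Middle of the slot floor (38 mm above the table) of the brass fork clip at x = -43 mm of the rim; 14 mm long along x, slot 13.5 mm wide. On its +y side a fixed prong, top 63 mm; on its -y side a sprung steel jaw, hinged low, with a round nose over the slot: it gives way to -y as the rod is pushed down (about 5 to 10 N in all for both clips) and snaps back above it.
- clip_b (a point): The same of the like clip at x = +43 mm. Between the clips the middle 70 mm of the rod is free to be pressed from above.
- rod: Loose plain steel brace rod, 12 mm in diameter, 124 mm long. Origin: middle of its axis; x along it. It starts lying level on the noses of the two jaws, axis about 60 mm above the table; fully home its axis is 44 mm above the table. Until it is home it is in the way of the back's step.
- rod_end_a (a point): On the rod's axis, 60 mm from its middle towards -x (2 mm from the end).
- rod_end_b (a point): On the rod's axis, 60 mm from its middle towards +x (2 mm from the end).
- back: Loose round wooden back, no knob: disc 210 mm across, 10 mm thick, with a round step 145 mm across and 10 mm deep below it (about 0.25 kg). Origin: centre of the step's underside; z up. It starts lying on its step on the riser, origin 77 mm above the table, disc at heights 87 to 97 mm. Seated, the disc lies on the rim: origin 65 mm above the table, disc at 75 to 85 mm.
- back_top (a point): Centre of the back's top face, 20 mm above its origin. Pushed at its edge, the back slides on its step, about level, over the gap (20 to 36 mm) from riser to rim; some 20 mm before the centres meet its leading side dips a little, and when they meet (2.5 mm play all round) the step drops into the mouth.
- riser: Plain round plywood riser fixed on the table beside the rim, 170 mm in diameter, top 77 mm above the table (2 mm above the rim). Origin: centre of its underside.
- mallet: Wooden mallet lying on the table, handle 26 mm thick, head 60 x 110 x 56 mm; 290 mm long. Not to be disturbed. Origin on the table under the handle's joint with the head; handle to -x.
- strips: Two wood strips, one on the other, 200 mm long along y, 36 mm high. Not to be disturbed. Origin: underside centre.
- plane: Small wooden hand plane, 150 mm long along y, about 70 mm high. Not to be disturbed. Origin: underside centre.
- tin: Open steel tin, 80 mm across, 85 mm high. Not to be disturbed. Origin: underside centre.
There are look-alikes about, which are no part of the job. Several things have the shape of the rod; the one meant has the colours described above.

How it is judged:
By the outcome, as a careful person would: the job done as asked, in the order asked, and still so for the second after the job is handed in, with the robot touching nothing.
It also fails if it takes over 48 s, if anything falls off the work surface, if the arm or the gripper's body presses on something with over 40 N, if the wrist force passes 120 N, or if a joint passes its speed limit or range.

## Working session

There is one attempt and no reset: what is moved stays moved. The work goes in short steps, Python scripts to look and compute and a tool call to move; the robot and the scene stay as the last step left them, time stands still between calls to the robot, and variables do not carry over. Pictures are saved under pics/ and viewed, about 8 in all and at most 12, crops included, and the job is handed in when it is done.

Besides the shell and the picture viewer there is one more tool, called after "Call:" by a JSON object that holds its "op" and its "data", one argument or row to a line. step_arm: Moves the arm, as the interface text tells. Its arguments: {"type":"object","properties":{"increments":{"type":"string"},"claw":{"type":"number"}},"required":["increments"]}

```bash
mkdir -p pics
cat > h.py <<'E'
from bench import *
import numpy as np, cv2
def snap(n,f):
    im=snapshot(n); cv2.imwrite('pics/'+f+'.png',im[:,:,::-1]); return im
def cal(n):
    c=calibration(n); from scipy.spatial.transform import Rotation as R
    o=np.array(c['orientation'],float); Rm=o if o.shape==(3,3) else (R.from_euler('xyz',o).as_matrix() if o.size==3 else R.from_quat(o).as_matrix())
    return np.array(c['camera_matrix']),np.array(c['eye']),Rm,c
def ray(n,u,v):
    K,e,Rm,c=cal(n); d=np.array([c[k] for k in c if 'dist' in k]).ravel() if any('dist' in k for k in c) else np.zeros(5)
    p=cv2.undistortPoints(np.array([[[u,v]]],float),K,d).ravel()
    return e,Rm@np.array([p[0],-p[1],-1])
def onz(n,u,v,z):
    e,d=ray(n,u,v); return e+d*(z-e[2])/d[2]
def proj(n,P):
    K,e,Rm,c=cal(n); q=Rm.T@(np.array(P)-e); p=K@np.array([q[0],-q[1],-q[2]]); return p[:2]/p[2]
E
python3 - <<'E'
from h import *
print(get_obs()); print(calibration('top'));print(calibration('side'))
a=snap('top','t0');b=snap('side','s0')
E
```

```text
{'time': 0.0, 'joint_positions': array([-1.22010274e+00,  8.79047600e-02,  1.37223796e+00,  1.17677168e-05,
        1.68361149e+00, -1.03092067e-01]), 'qvel': array([-0.0002387 ,  0.00125939, -0.00138017, -0.00047949, -0.00098012,
       -0.00056356]), 'joint_torque': array([-7.28020677e-04, -3.40175450e+01, -3.02431118e+01,  7.18125002e-02,
        3.27867642e-02, -1.57087766e-04]), 'tool_pos': array([ 0.24090044, -0.49376788,  0.18203997]), 'ee_rot': array([-3.13944378e+00, -2.34077562e-04,  4.53786711e-01]), 'wrist_force': array([-0.44755685,  0.20104236, -0.69920269]), 'wrist_torque': array([0.05796578, 0.00291855, 0.01769705]), 'width': 0.09377659080773204}
{'camera_matrix': array([[448.62203805,   0.        , 256.27276561],
       [  0.        , 448.62203805, 197.62910344],
       [  0.        ,   0.        ,   1.        ]]), 'eye': array([0.31151406, 0.01180325, 1.29767434]), 'orientation': array([ 0.16533196, -0.02266899, -1.59368791])}
{'camera_matrix': array([[360.22988367,   0.        , 249.94443406],
       [  0.        , 360.22988367, 187.14715532],
       [  0.        ,   0.        ,   1.        ]]), 'eye': array([0.1144177 , 0.55146813, 0.81739783]), 'orientation': array([ 0.74960312,  0.00406579, -2.50945006])}
```

View pics/t0.png

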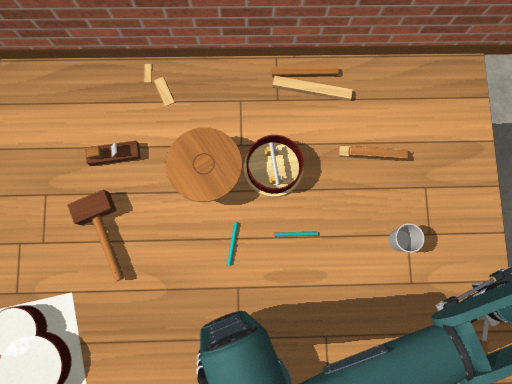

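View pics/s0.png

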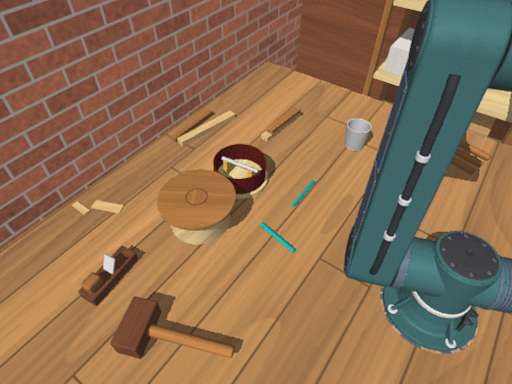

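The top view shows the back centred near (204,164), the rim near (275,165) and the steel rod from about (270,145) to (279,186). The tools sit clear of these. Next I'll take a crop and masks.

Run:
```python
from h import *
im=cv2.imread('pics/t0.png')
c=cv2.resize(im[115:215,155:315],None,fx=5,fy=5,interpolation=cv2.INTER_CUBIC); cv2.imwrite('pics/c0.png',c)
hsv=cv2.cvtColor(im,cv2.COLOR_BGR2HSV); sub=np.zeros(im.shape[:2],np.uint8); sub[125:205,240:315]=1
# rim: dark red
m=((im[:,:,2]<110)&(im[:,:,1]<45)&(sub>0)).astype(np.uint8)
cs,_=cv2.findContours(m,cv2.RETR_EXTERNAL,cv2.CHAIN_APPROX_NONE); k=max(cs,key=cv2.contourArea)
P=np.array([onz('top',*p[0],.075)[:2] for p in k]); print('rim minEnc',cv2.minEnclosingCircle(P.astype(np.float32)))
# rod: bright grey/bluish
m=((hsv[:,:,1]<45)&(hsv[:,:,2]>90)&(sub>0)).astype(np.uint8)
cs,_=cv2.findContours(m,cv2.RETR_EXTERNAL,cv2.CHAIN_APPROX_NONE); k=max(cs,key=cv2.contourArea)
r=cv2.minAreaRect(k);print(r);bp=cv2.boxPoints(r);print([onz('top',*p,.063)[:2].round(4) for p in bp], onz('top',*r[0],.063))
# back vs background
g=cv2.GaussianBlur(cv2.cvtColor(im,cv2.COLOR_BGR2GRAY),(3,3),0)
print(cv2.HoughCircles(g[110:220,150:255],cv2.HOUGH_GRADIENT,1,50,param1=120,param2=12,minRadius=32,maxRadius=45))
```

```text
rim minEnc ((0.6099655628204346, -0.07457824796438217), 0.0837516337633133)
((275.28924560546875, 162.77769470214844), (42.74858093261719, 6.762295246124268), 80.21759033203125)
[array([ 0.6762, -0.0589]), array([ 0.6792, -0.0781]), array([ 0.5564, -0.0948]), array([ 0.5534, -0.076 ])] [ 0.61583463 -0.0770167   0.063     ]
[[[54.5 54.5 37.7]]]
```

View pics/c0.png

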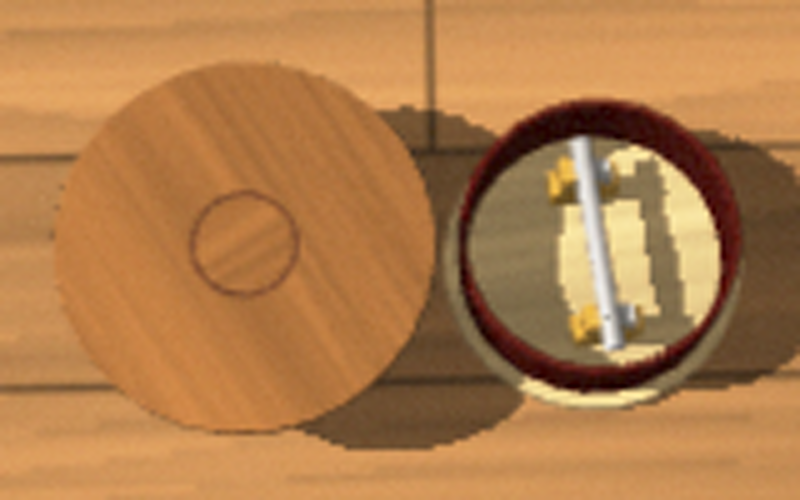

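The crop shows the brass prongs on the image-left side (world +y) and the steel jaws on the right, so rim +x points up and slightly left in the image. Next come the refined fits.

```bash
cat >> h.py <<'E'
from scipy.optimize import least_squares
def fitc(P,r):
    s=least_squares(lambda c:np.hypot(P[:,0]-c[0],P[:,1]-c[1])-r,P.mean(0),loss='soft_l1',f_scale=.001); return s.x.round(4),np.sqrt((s.fun**2).mean()).round(4)
E
python3 - <<'E'
from h import *
def cr(x,y): return (x+.5)/5-.5+155,(y+.5)/5-.5+115
f=lambda L,z: np.array([onz('top',*cr(*p),z)[:2] for p in L])
# rim outer top edge, from crop (left, top, right)
print('rim',fitc(f([(460,240),(742,240),(600,98),(500,138),(700,138),(480,168),(725,178)],.075),.080))
print('back edge',fitc(f([(55,245),(435,245),(245,62),(111,113),(380,113)],.097),.105),'inlay',f([(244,244)],.097))
e=f([(582,138),(615,348)],.060);d=e[0]-e[1];print('rod',e,e.mean(0),np.hypot(*d),np.degrees(np.arctan2(d[1],d[0])))
# side view check: rim outer contour, back
for n,P in (('rim',(.6166,-.075,.075)),('back',(.62,.117,.097)),('rod',(.617,-.077,.06))): print(n,proj('top',P),proj('side',P))
im=cv2.imread('pics/s0.png');cv2.imwrite('pics/c1.png',cv2.resize(im[135:245,145:285],None,fx=5,fy=5,interpolation=cv2.INTER_CUBIC))
E
```

```text
rim (array([ 0.6156, -0.075 ]), np.float64(0.0011))
back edge (array([0.6087, 0.1224]), np.float64(0.0009)) inlay [[0.60911163 0.12278737]]
rod [[ 0.67718678 -0.06676192]
 [ 0.55454866 -0.08189385]] [ 0.61586772 -0.07432788] 0.12356814112051898 7.033993904129935
rim [274.83896558 161.49214812] [239.38268147 160.30989044]
back [205.49898692 159.50346835] [194.89918316 193.10061564]
rod [275.20295448 162.63294284] [239.8006033 163.5045407]
```

View pics/c1.png

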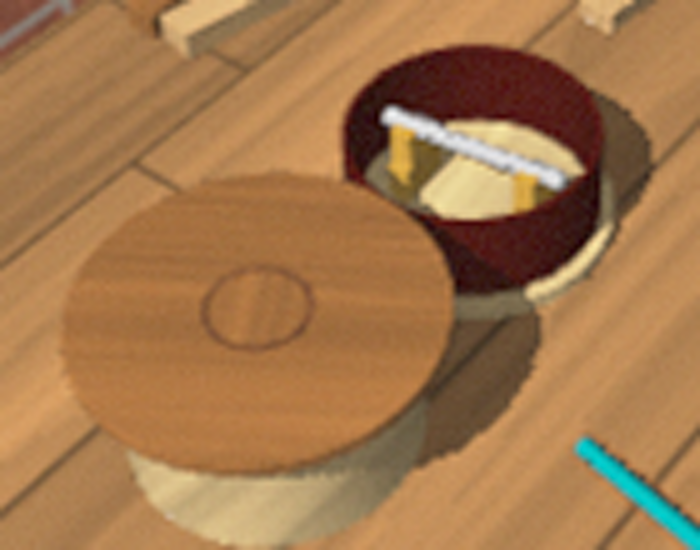

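```bash
cat >> h.py <<'E'
from scipy.spatial.transform import Rotation as Ro
def plan(goal,yaw,n):
    "rows from measured pose to goal (tool down, given yaw) in n equal rows"
    o=get_obs(); p=o['tool_pos']; R0=Ro.from_euler('xyz',o['ee_rot']); R1=Ro.from_euler('xyz',[np.pi,0,yaw])
    rv=(R0.inv()*R1).as_rotvec(); print('d',np.subtract(goal,p).round(4),'rv',rv.round(3))
    for i in range(n):
        R=R0*Ro.from_rotvec(rv*i/n); s=R.inv().apply(np.subtract(goal,p)/n)*100
        print(' '.join('%.2f'%v for v in s),' '.join('%.3f'%v for v in rv/n))
E
python3 - <<'E'
from h import *
plan([.616,-.0745,.14],np.radians(97),15)
E
```

```text
d [ 0.3751  0.4193 -0.0421] rv [-2.000e-03 -1.000e-03 -1.239e+00]
3.47 -1.42 0.28 -0.000 -0.000 -0.083
3.58 -1.12 0.28 -0.000 -0.000 -0.083
3.66 -0.83 0.28 -0.000 -0.000 -0.083
3.71 -0.52 0.28 -0.000 -0.000 -0.083
3.74 -0.21 0.28 -0.000 -0.000 -0.083
3.75 0.10 0.28 -0.000 -0.000 -0.083
3.73 0.41 0.28 -0.000 -0.000 -0.083
3.68 0.71 0.28 -0.000 -0.000 -0.083
3.61 1.01 0.28 -0.000 -0.000 -0.083
3.52 1.31 0.28 -0.000 -0.000 -0.083
3.40 1.59 0.28 -0.000 -0.000 -0.083
3.25 1.87 0.28 -0.000 -0.000 -0.083
3.09 2.13 0.28 -0.000 -0.000 -0.083
2.90 2.38 0.28 -0.000 -0.000 -0.083
2.69 2.61 0.28 -0.000 -0.000 -0.083
```

Call:
{"op": "step_arm", "data": {
  "increments": "3.5 -1.4 0 0 0 -0.083; 3.6 -1.1 0 0 0 -0.083; 3.7 -0.8 0 0 0 -0.083; 3.7 -0.5 0 0 0 -0.083; 3.7 -0.2 0 0 0 -0.083",
  "claw": 0.25
}}

```text
time: 0.6
tool_pos: [0.3676, -0.3538, 0.1826]
ee_rot: [-3.141, -0.0, 0.872]
wrist_force: [0.0, 0.0, -0.3]
width: 0.0573
```

Call:
{"op": "step_arm", "data": {
  "increments": "3.7 0.1 0 0 0 -0.083; 3.7 0.4 0 0 0 -0.083; 3.7 0.7 0 0 0 -0.083; 3.6 1.0 0 0 0 -0.083; 3.5 1.3 0 0 0 -0.083"
}}

```text
time: 1.1
tool_pos: [0.4913, -0.2142, 0.1827]
ee_rot: [-3.141, -0.0, 1.287]
wrist_force: [0.3, 0.3, 0.4]
width: 0.0355
```

Call:
{"op": "step_arm", "data": {
  "increments": "3.4 1.6 0.5 0 0 -0.083; 3.2 1.9 0.5 0 0 -0.083; 3.1 2.1 0.5 0 0 -0.083; 2.9 2.4 0.5 0 0 -0.083; 0 0 0 0 0 0"
}}

```text
time: 1.6
tool_pos: [0.5917, -0.0999, 0.1608]
ee_rot: [-3.139, -0.003, 1.622]
wrist_force: [-0.4, -0.5, 0.1]
width: 0.0352
```

Run:
```python
from h import *
plan([.616,-.0745,.09],np.radians(97),3); print(get_obs()['width'])
```

```text
d [ 0.0243  0.0254 -0.0708] rv [-0.003 -0.003 -0.071]
0.80 0.86 2.36 -0.001 -0.001 -0.024
0.78 0.88 2.36 -0.001 -0.001 -0.024
0.76 0.89 2.36 -0.001 -0.001 -0.024
0.03523126864114375
```

Call:
{"op": "step_arm", "data": {
  "increments": "0.8 0.9 2.3 0 0 -0.024; 0.8 0.9 2.3 0 0 -0.024; 0.8 0.9 2 0 0 -0.023; 0 0 0 0 0 0; 0 0 0 0 0 0"
}}

```text
time: 2.1
tool_pos: [0.615, -0.0787, 0.0969]
ee_rot: [-3.14, 0.0, 1.686]
wrist_force: [0.5, -0.4, 0.1]
width: 0.0355
```

Run:
```python
from h import *
plan([.6158,-.0745,.066],np.radians(97),1)
a=snap('top','t1');b=snap('side','s1')
A=cv2.resize(a[115:215,195:315,::-1],None,fx=4,fy=4);B=cv2.resize(b[125:225,180:280,::-1],None,fx=4,fy=4)
cv2.imwrite('pics/c2.png',np.hstack([A,B]))
```

```text
d [ 0.0008  0.0042 -0.0309] rv [-0.002  0.    -0.007]
0.41 0.13 3.09 -0.002 0.000 -0.007
```

View pics/c2.png

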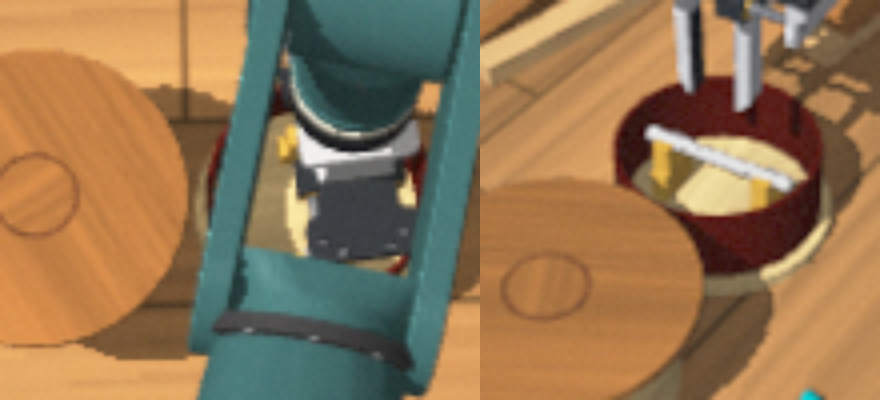

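In the side view the fingers sit over the free middle of the rod, lined up along it. I'll correct 4 mm in y, lower, and press.

Call:
{"op": "step_arm", "data": {
  "increments": "0.4 0.1 0 0 0 -0.007; 0 0 1.2 0 0 0; 0 0 1.2 0 0 0; 0 0 0 0 0 0"
}}

```text
time: 2.6
tool_pos: [0.6143, -0.0736, 0.07]
ee_rot: [-3.136, -0.002, 1.694]
wrist_force: [-0.0, -0.3, -0.3]
width: 0.0354
```

Call:
{"op": "step_arm", "data": {
  "increments": "0 0 0.4 0 0 0; 0 0 0.4 0 0 0; 0 0 0.3 0 0 0; 0 0 0 0 0 0"
}}

```text
time: 3.0
tool_pos: [0.616, -0.0738, 0.0616]
ee_rot: [-3.141, -0.0, 1.694]
wrist_force: [0.2, -0.0, 0.0]
width: 0.0352
```

Call:
{"op": "step_arm", "data": {
  "increments": "0 0 0.3 0 0 0; 0 0 0.3 0 0 0; 0 0 0 0 0 0"
}}

```text
time: 3.3
tool_pos: [0.616, -0.0738, 0.0556]
ee_rot: [-3.141, -0.0, 1.694]
wrist_force: [-0.4, 0.6, -0.5]
width: 0.0353
```

Run:
```python
from h import *
b=snap('side','s2')
cv2.imwrite('pics/c3.png',cv2.resize(b[125:205,190:290,::-1],None,fx=6,fy=6,interpolation=cv2.INTER_CUBIC))
```

```text
(no output)
```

View pics/c3.png

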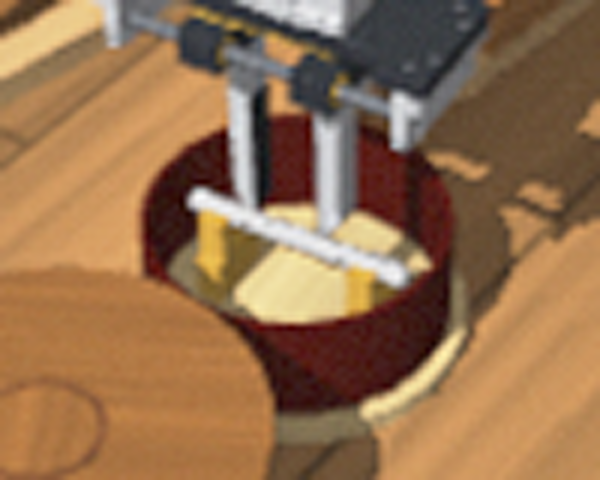

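The fingers have gone down behind the rod, on its −y side, without touching it. I'll triangulate the rod's ends and check the fingertips against the image.

Run:
```python
from h import *
s=lambda x,y:((x+.5)/6-.5+190,(y+.5)/6-.5+125)
t=lambda x,y:((x+.5)/5-.5+155,(y+.5)/5-.5+115)
E=[]
for a,b in (((198,195),(582,140)),((402,274),(615,346))):
    (e1,d1),(e2,d2)=ray('side',*s(*a)),ray('top',*t(*b))
    k=np.linalg.lstsq(np.c_[d1,-d2],e2-e1,rcond=None)[0]; p,q=e1+k[0]*d1,e2+k[1]*d2
    E.append((p+q)/2); print(((p+q)/2).round(4),'gap',np.linalg.norm(p-q).round(4))
print(np.mean(E,0))
o=get_obs();print(o['tool_pos'])
inv=lambda P:(np.array(proj('side',P))-[190,125])*6
for d in (.0234,-.0234):
  for z in (.0556,.0756): print(d,z,inv(o['tool_pos']+[d*.9926,d*.12,z-o['tool_pos'][2]]).round())
print('rod pred',inv([.6772,-.0668,.06]),inv([.5545,-.0819,.06]))
# 2nd inlay check of back with side view
q=onz('side',(258.5/5)-.5+145,(309.5/5)-.5+135,.097);print('back side',q)
```

```text
[ 0.6755 -0.0664  0.063 ] gap 0.0008
[ 0.556  -0.0814  0.0625] gap 0.0018
[ 0.61574521 -0.07385081  0.06273268]
[ 0.6161167  -0.07388079  0.05584868]
0.0234 0.0556 [257. 226.]
0.0234 0.0756 [256. 197.]
-0.0234 0.0556 [336. 257.]
-0.0234 0.0756 [336. 228.]
rod pred [194.56935126 195.11235035] [404.26583489 276.07999211]
back side [0.60918317 0.12379409 0.097     ]
```

Run:
```python
from h import *
p=np.array([.615,-.0787,.0969])
for d in (.0234,-.0234): print((np.array(proj('side',p+[d*.9926,d*.12,0]))-[180,125])*4+[480,0])
o=get_obs();print(o['wrist_force'],o['joint_torque'],o['tool_pos'],o['ee_rot'])
b=cv2.imread('pics/s2.png');a=cv2.imread('pics/s0.png')
c=lambda i:cv2.resize(i[145:185,212:272],None,fx=10,fy=10,interpolation=cv2.INTER_NEAREST)
cv2.imwrite('pics/c4.png',np.vstack([c(b)[80:300],c(a)[80:300]]))
```

```text
[694.64054224 107.63929923]
[748.74483262 128.0511857 ]
[0.63289908 0.47812297 0.01388685] [-2.32360064e-03 -4.14916849e+01 -2.88942146e+01  6.36714022e-02
  3.37976427e-02 -5.67901191e-05] [ 0.6161167  -0.07388079  0.05584868] [-3.14107257e+00 -1.08669225e-04  1.69375063e+00]
```

View pics/c4.png

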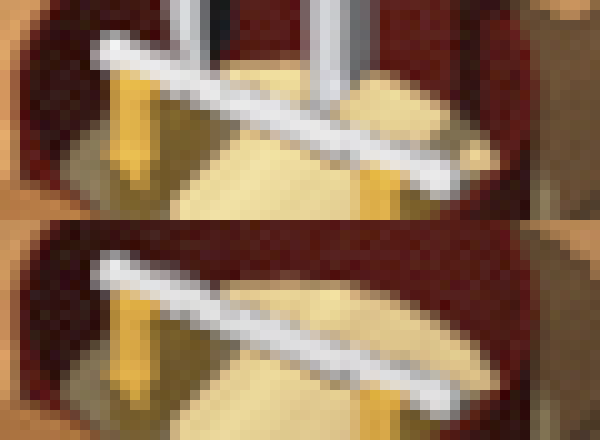

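Both views put the tips about 13 mm higher in the image than the reported TCP predicts, at 0.097 m as well as now. They seem to be just above the rod, not beside it. I'll lower slowly, watching the force.

Call:
{"op": "step_arm", "data": {
  "increments": "0 0 0.3 0 0 0; 0 0 0 0 0 0"
}}

```text
time: 3.55
tool_pos: [0.6161, -0.0739, 0.0528]
ee_rot: [-3.141, -0.0, 1.694]
wrist_force: [-0.2, -0.3, -0.2]
width: 0.0355
```

Call:
{"op": "step_arm", "data": {
  "increments": "0 0 0.3 0 0 0; 0 0 0 0 0 0"
}}

```text
time: 3.75
tool_pos: [0.616, -0.0738, 0.0497]
ee_rot: [-3.141, -0.0, 1.694]
wrist_force: [-0.3, -0.5, -0.3]
width: 0.0351
```

Call:
{"op": "step_arm", "data": {
  "increments": "0 0 0.3 0 0 0; 0 0 0 0 0 0"
}}

```text
time: 3.95
tool_pos: [0.616, -0.0739, 0.0466]
ee_rot: [-3.141, -0.0, 1.694]
wrist_force: [0.5, -0.2, 0.3]
width: 0.0353
```

Run:
```python
from h import *
b=snap('side','s3')[:,:,::-1];t=snap('top','t3')[:,:,::-1]
B=cv2.resize(b[140:190,207:277],None,fx=8,fy=8,interpolation=cv2.INTER_CUBIC)
T=cv2.resize(t[130:200,235:315],None,fx=3,fy=3,interpolation=cv2.INTER_CUBIC)
T=cv2.copyMakeBorder(T,0,400-T.shape[0],0,0,cv2.BORDER_CONSTANT)
cv2.imwrite('pics/c5.png',np.hstack([B,T]))
o=get_obs()['tool_pos']
for d in (.0234,-.0234): print((np.array(proj('side',o+[d*.9926,d*.12,0]))-[207,140])*8)
```

```text
[208.0160151  197.55943794]
[312.77413117 238.57050551]
```

View pics/c5.png

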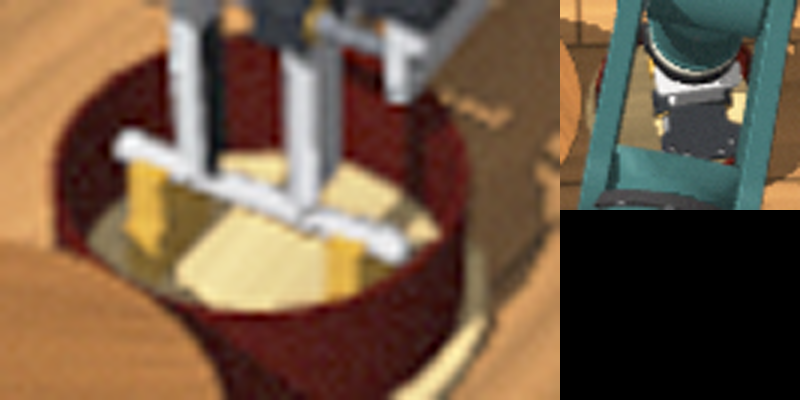

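The fingers are now drawn over the rod, with the tips at its top line, and there's still no force. The true tips really are about 12–20 mm above the reported TCP, so I'll continue on force.

Call:
{"op": "step_arm", "data": {
  "increments": "0 0 0.2 0 0 0; 0 0 0 0 0 0"
}}

```text
time: 4.25
tool_pos: [0.6162, -0.0739, 0.0449]
ee_rot: [-3.141, -0.0, 1.694]
wrist_force: [-0.1, 0.1, 0.1]
width: 0.0351
```

Call:
{"op": "step_arm", "data": {
  "increments": "0 0 0.2 0 0 0; 0 0 0 0 0 0"
}}

```text
time: 4.45
tool_pos: [0.6166, -0.0739, 0.0438]
ee_rot: [3.141, 0.0, 1.694]
wrist_force: [-0.1, -0.4, 1.8]
width: 0.035
```

Call:
{"op": "step_arm", "data": {
  "increments": "0 0 0.2 0 0 0; 0 0 0 0 0 0"
}}

```text
time: 4.65
tool_pos: [0.6169, -0.0739, 0.0431]
ee_rot: [3.14, 0.001, 1.694]
wrist_force: [-2.6, 0.8, 6.3]
width: 0.0353
```

Contact came at a reported z of about 0.0445, where the rod top should be 0.066. That makes the tips about 21 mm short of the TCP, so home should read about 0.0285.

Call:
{"op": "step_arm", "data": {
  "increments": "0 0 0.2 0 0 0; 0 0 0 0 0 0"
}}

```text
time: 4.85
tool_pos: [0.6174, -0.0739, 0.0419]
ee_rot: [3.138, 0.001, 1.694]
wrist_force: [-1.7, 0.8, 8.7]
width: 0.0354
```

Call:
{"op": "step_arm", "data": {
  "increments": "0 0 0.3 0 0 0; 0 0 0 0 0 0"
}}

```text
time: 5.05
tool_pos: [0.6181, -0.0738, 0.0391]
ee_rot: [3.137, 0.001, 1.694]
wrist_force: [-0.6, 1.7, 8.3]
width: 0.0353
```

Call:
{"op": "step_arm", "data": {
  "increments": "0 0 0.3 0 0 0; 0 0 0 0 0 0"
}}

```text
time: 5.25
tool_pos: [0.6184, -0.0739, 0.0359]
ee_rot: [3.136, 0.001, 1.694]
wrist_force: [1.3, 1.2, 6.5]
width: 0.0352
```

Call:
{"op": "step_arm", "data": {
  "increments": "0 0 0.3 0 0 0; 0 0 0 0 0 0"
}}

```text
time: 5.45
tool_pos: [0.6173, -0.074, 0.0311]
ee_rot: [3.139, 0.001, 1.694]
wrist_force: [0.7, 0.6, 0.1]
width: 0.0351
```

Call:
{"op": "step_arm", "data": {
  "increments": "0 0 0.2 0 0 0; 0 0 0 0 0 0"
}}

```text
time: 5.65
tool_pos: [0.6162, -0.0739, 0.0279]
ee_rot: [-3.141, 0.0, 1.694]
wrist_force: [0.6, 0.2, 2.3]
width: 0.0352
```

Call:
{"op": "step_arm", "data": {
  "increments": "0 0 0.2 0 0 0; 0 0 0 0 0 0"
}}

```text
time: 5.85
tool_pos: [0.6164, -0.0742, 0.0276]
ee_rot: [3.141, 0.001, 1.694]
wrist_force: [-1.8, 0.5, 6.7]
width: 0.0356
```

Call:
{"op": "step_arm", "data": {
  "increments": "0 0 0.2 0 0 0; 0 0 0 0 0 0"
}}

```text
time: 6.05
tool_pos: [0.6168, -0.0745, 0.0274]
ee_rot: [3.14, 0.002, 1.694]
wrist_force: [-3.8, 0.2, 12.4]
width: 0.0352
```

The rod travelled 16.7 mm and stopped firm, as it should when home. One last push, then I retract and go to the far side of the back.

Call:
{"op": "step_arm", "data": {
  "increments": "0 0 0.2 0 0 0; 0 0 0 0 0 0; 0 0 -2.5 0 0 0; 0 0 -4 0 0 0; 0 0 -4 0 0 0"
}}

```text
time: 6.55
tool_pos: [0.6149, -0.0737, 0.1264]
ee_rot: [-3.138, -0.001, 1.694]
wrist_force: [0.5, -0.7, 0.5]
width: 0.0353
```

Call:
{"op": "step_arm", "data": {
  "increments": "0 0 -3 0 0 0; 4 0 0 0 0 0.045; 4 0 0 0 0 0.045; 4 0 0 0 0 0; 4 0 0 0 0 0"
}}

```text
time: 7.05
tool_pos: [0.6049, 0.0868, 0.1563]
ee_rot: [-3.14, 0.0, 1.603]
wrist_force: [-0.9, -0.1, 0.0]
width: 0.0352
```

Call:
{"op": "step_arm", "data": {
  "increments": "4 0 0 0 0 0; 4 0 0 0 0 0; 4 0 0 0 0 0; 4 0 0 0 0 0; 2 0 0 0 0 0"
}}

```text
time: 7.55
tool_pos: [0.5985, 0.2684, 0.1558]
ee_rot: [-3.139, 0.0, 1.607]
wrist_force: [0.5, -0.7, 0.3]
width: 0.0356
```

Run:
```python
from h import *
plan([.6043,.2643,.06],1.604,1)
t=snap('top','t4')[:,:,::-1];b=snap('side','s4')[:,:,::-1]
T=cv2.resize(t[110:215,145:315],None,fx=4,fy=4,interpolation=cv2.INTER_CUBIC)
h,s,v=cv2.split(cv2.cvtColor(np.ascontiguousarray(t),cv2.COLOR_BGR2HSV));m=((s<45)&(v>90)).astype(np.uint8);m[:130]=0;m[205:]=0;m[:,:245]=0;m[:,310:]=0
k=max(cv2.findContours(m,cv2.RETR_EXTERNAL,cv2.CHAIN_APPROX_NONE)[0],key=cv2.contourArea);print(cv2.minAreaRect(k))
cv2.imwrite('pics/c6.png',T)
```

```text
d [ 0.0058 -0.0041 -0.0958] rv [-0.002  0.     0.003]
-0.43 0.58 9.58 -0.002 0.000 0.003
((275.1351318359375, 163.31080627441406), (41.75733947753906, 7.069155216217041), 80.53767395019531)
```

View pics/c6.png

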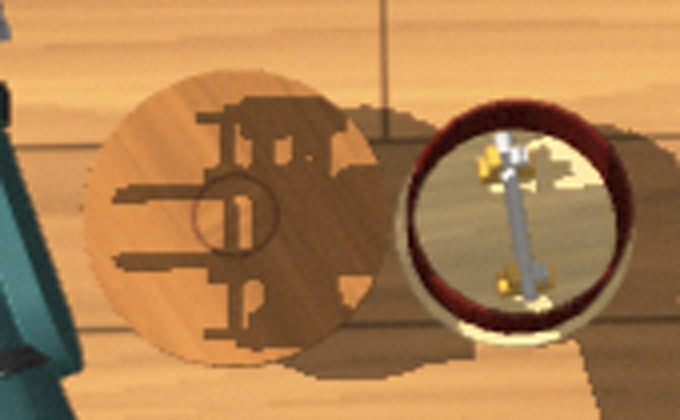

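Both jaw noses now lie over the rod at each clip, and the tools are clear. I'll check the rod's height in the side view, then lower behind the back.

Run:
```python
from h import *
for f,box in (('s0',(145,185,212,272)),('s4',(145,185,212,272))):
    im=cv2.imread('pics/%s.png'%f) if f=='s0' else cv2.imread('pics/s4.png')
    if im is None: im=snap('side','s4')[:,:,::-1]
    h,s,v=cv2.split(cv2.cvtColor(np.ascontiguousarray(im),cv2.COLOR_BGR2HSV)); m=((s<60)&(v>90)).astype(np.uint8)
    z=np.zeros_like(m);z[box[0]:box[1],box[2]:box[3]]=m[box[0]:box[1],box[2]:box[3]]
    k=max(cv2.findContours(z,cv2.RETR_EXTERNAL,cv2.CHAIN_APPROX_NONE)[0],key=cv2.contourArea);print(f,cv2.minAreaRect(k))
for z in (.060,.044): print(z,proj('side',[.6158,-.0743,z]),proj('top',[.6158,-.0743,z]))
```

```text
s0 ((239.26805114746094, 164.10308837890625), (39.20051574707031, 4.738523483276367), 21.037511825561523)
s4 ((235.8076629638672, 165.5384521484375), (24.684158325195312, 7.211102485656738), 33.690067291259766)
0.06 [239.57713268 164.15478035] [274.26532253 163.06070311]
0.044 [239.70738889 167.92836105] [273.918708   164.40068038]
```

Call:
{"op": "step_arm", "data": {
  "increments": "-0.3 0.6 3 0 0 0; 0 0 3 0 0 0; 0 0 2.5 0 0 0; 0 0 1 0 0 0; 0 0 0 0 0 0"
}}

```text
time: 8.15
tool_pos: [0.6049, 0.2605, 0.06]
ee_rot: [-3.137, 0.002, 1.602]
wrist_force: [0.4, 0.5, 0.2]
width: 0.0355
```

Call:
{"op": "step_arm", "data": {
  "increments": "-1 0 0 0 0 0; -1 0 0 0 0 0; -1 0 0 0 0 0; -1 0 0 0 0 0; -1 0 0 0 0 0"
}}

```text
time: 8.65
tool_pos: [0.6083, 0.2135, 0.0642]
ee_rot: [3.138, -0.003, 1.604]
wrist_force: [-0.1, 5.5, 4.7]
width: 0.0352
```

Call:
{"op": "step_arm", "data": {
  "increments": "-1 0 0 0 0 0; -1 0 0 0 0 0; -1 0 0 0 0 0; -1 0 0 0 0 0; -1 0 0 0 0 0"
}}

```text
time: 9.15
tool_pos: [0.6101, 0.1637, 0.0641]
ee_rot: [3.138, -0.003, 1.605]
wrist_force: [0.6, 6.2, 4.7]
width: 0.0351
```

Call:
{"op": "step_arm", "data": {
  "increments": "-1 0 0 0 0 0; -1 0 0 0 0 0; -1 0 0 0 0 0; -1 0 0 0 0 0; 0 0 0 0 0 0"
}}

```text
time: 9.65
tool_pos: [0.611, 0.1211, 0.063]
ee_rot: [3.14, 0.001, 1.603]
wrist_force: [0.1, 0.2, 0.0]
width: 0.0354
```

Run:
```python
from h import *
print(get_obs()['tool_pos'])
t=snap('top','t5')[:,:,::-1];b=snap('side','s5')[:,:,::-1]
T=cv2.resize(t[110:215,145:315],None,fx=3,fy=3,interpolation=cv2.INTER_CUBIC)
B=cv2.resize(b[125:230,150:290],None,fx=2,fy=3,interpolation=cv2.INTER_CUBIC)
cv2.imwrite('pics/c7.png',np.hstack([T,B]))
```

```text
[0.61100645 0.12112688 0.06304756]
```

View pics/c7.png

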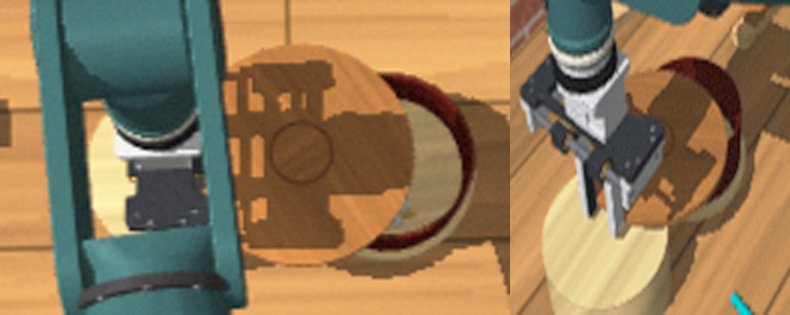

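The back slid cleanly and the inlay is at about (245,160.5). I'll lower slightly and measure where it stands.

Call:
{"op": "step_arm", "data": {
  "increments": "0 0 0.2 0 0 0; 0 0 0 0 0 0"
}}

```text
time: 9.95
tool_pos: [0.6097, 0.1224, 0.059]
ee_rot: [-3.14, 0.001, 1.604]
wrist_force: [-0.0, -0.8, 0.3]
width: 0.0353
```

Run:
```python
from h import *
c=onz('top',301.5/3-.5+145,152.5/3-.5+110,.097);o=get_obs();print(c,o['tool_pos'],c-o['tool_pos'],o['wrist_force'])
```

```text
[0.61579878 0.00862984 0.097     ] [0.60969158 0.12240736 0.05900961] [ 0.00610719 -0.11377752  0.03799039] [-0.01455336 -0.75324662  0.28292978]
```

Call:
{"op": "step_arm", "data": {
  "increments": "-1 -0.03 0 0 0 0; -1 -0.03 0 0 0 0; -1 -0.03 0 0 0 0; -1 -0.04 0 0 0 0; -1 -0.04 0 0 0 0"
}}

```text
time: 10.45
tool_pos: [0.6104, 0.0718, 0.0603]
ee_rot: [3.141, -0.0, 1.603]
wrist_force: [0.8, 1.9, -0.8]
width: 0.0356
```

Call:
{"op": "step_arm", "data": {
  "increments": "-0.7 -0.03 0 0 0 0; -0.5 -0.02 0 0 0 0; -0.5 -0.02 0 0 0 0; 0 0 0 0 0 0"
}}

```text
time: 10.85
tool_pos: [0.6103, 0.0546, 0.0603]
ee_rot: [3.141, 0.001, 1.603]
wrist_force: [-0.2, -0.5, -0.8]
width: 0.0351
```

Run:
```python
from h import *
o=get_obs();print(o['tool_pos'])
t=snap('top','t6')[:,:,::-1];b=snap('side','s6')[:,:,::-1]
T=cv2.resize(t[110:215,165:325],None,fx=3,fy=3,interpolation=cv2.INTER_CUBIC)
B=cv2.resize(b[125:230,180:285],None,fx=3,fy=3,interpolation=cv2.INTER_CUBIC)
cv2.imwrite('pics/c8.png',np.hstack([T,B]))
```

```text
[0.6103394  0.05456353 0.06031377]
```

View pics/c8.png

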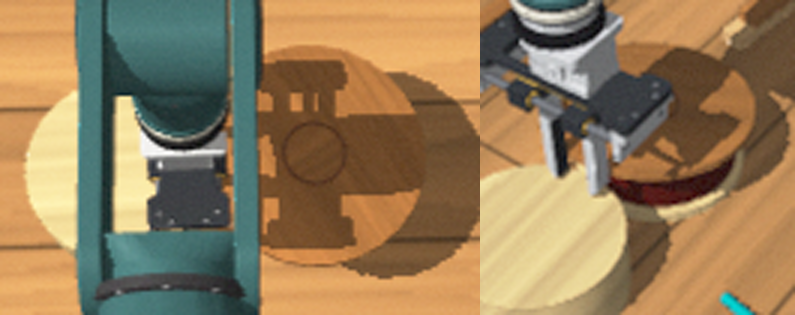

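Run:
```python
from h import *
c=onz('top',315.5/3-.5+165,153.5/3-.5+110,.094);o=get_obs();print(c,c-o['tool_pos'])
```

```text
[ 0.61444604 -0.05942601  0.094     ] [ 0.00424929 -0.11448219  0.03390282]
```

Call:
{"op": "step_arm", "data": {
  "increments": "-0.4 0 0 0 0 0; -0.4 0 0 0 0 0; -0.3 0 0 0 0 0; -0.3 0 0 0 0 0; 0 0 0 0 0 0"
}}

```text
time: 11.45
tool_pos: [0.6107, 0.0411, 0.0601]
ee_rot: [-3.142, 0.001, 1.603]
wrist_force: [0.2, 0.9, 0.5]
width: 0.0354
```

Call:
{"op": "step_arm", "data": {
  "increments": "-0.15 0 0 0 0 0; 0 0 0 0 0 0"
}}

```text
time: 11.65
tool_pos: [0.6109, 0.0401, 0.0603]
ee_rot: [3.141, 0.0, 1.604]
wrist_force: [0.8, 0.7, -0.3]
width: 0.0349
```

Call:
{"op": "step_arm", "data": {
  "increments": "-0.15 0 0 0 0 0; 0 0 0 0 0 0"
}}

```text
time: 11.85
tool_pos: [0.6108, 0.0386, 0.0603]
ee_rot: [3.141, 0.0, 1.604]
wrist_force: [0.7, 0.5, 0.8]
width: 0.0353
```

Call:
{"op": "step_arm", "data": {
  "increments": "-0.15 0 0 0 0 0; 0 0 0 0 0 0"
}}

```text
time: 12.05
tool_pos: [0.6109, 0.0375, 0.0603]
ee_rot: [3.141, -0.001, 1.604]
wrist_force: [0.6, 1.6, 1.0]
width: 0.035
```

Call:
{"op": "step_arm", "data": {
  "increments": "-0.15 0 0 0 0 0; 0 0 0 0 0 0"
}}

```text
time: 12.25
tool_pos: [0.611, 0.0359, 0.0603]
ee_rot: [3.141, -0.0, 1.604]
wrist_force: [-1.1, 1.5, 0.0]
width: 0.0353
```

```bash
cat >> h.py <<'E'
def inlay(im,P,n,r=10):
    u,v=proj(n,P); x0,y0=int(u)-26,int(v)-26; s=6
    g=cv2.cvtColor(np.ascontiguousarray(im),cv2.COLOR_RGB2GRAY)[y0:y0+52,x0:x0+52]
    g=cv2.resize(g,None,fx=s,fy=s,interpolation=cv2.INTER_CUBIC)
    rs=r*s; c=cv2.HoughCircles(g,cv2.HOUGH_GRADIENT,1,20,param1=60,param2=10,minRadius=int(rs*.85),maxRadius=int(rs*1.15))
    return None if c is None else [((a+.5)/s-.5+x0,(b+.5)/s-.5+y0,q/s) for a,b,q in c[0][:3]]
E
python3 - <<'E'
from h import *
for f,P in (('t0',(.609,.1225,.097)),('t6',(.6144,-.0594,.094))):
    print(f,proj('top',P),inlay(cv2.imread(f'pics/{f}.png')[:,:,::-1],P,'top'))
im=snap('top','t7'); P=(.6156,-.076,.09); print(proj('top',P),proj('top',(.6156,-.075,.085)),inlay(im,P,'top'))
snap('side','s7')
a,b=(cv2.imread(f'pics/s{i}.png').astype(int) for i in (6,7)); 
T=cv2.resize(im[110:215,165:325,::-1],None,fx=3,fy=3,interpolation=cv2.INTER_CUBIC)
B=cv2.resize(b[125:230,180:285].astype(np.uint8),None,fx=3,fy=3,interpolation=cv2.INTER_CUBIC)
cv2.imwrite('pics/c9.png',np.hstack([T,B]))
E
```

```text
t0 [203.50523548 163.4378784 ] [(np.float32(203.33333), np.float32(163.5), np.float32(10.816667))]
t6 [269.65771936 160.6830448 ] None
[275.55362671 160.51652845] [275.07781963 160.96489251] None
```

Call:
{"op": "step_arm", "data": {
  "increments": "1.5 0 0 0 0 0; 3 0 0 0 0 0; 3 0 -3 0 0 0; 4 0 -4 0 0 0; 4 0 -4 0 0 0"
}}

```text
time: 12.85
tool_pos: [0.6055, 0.1826, 0.1615]
ee_rot: [-3.141, 0.001, 1.603]
wrist_force: [0.2, -0.1, -0.2]
width: 0.0351
```

Call:
{"op": "step_arm", "data": {
  "increments": "4 -2 0 0 0 0; 4 -4 0 0 0 0; 3 -4 0 0 0 0; 3 -4 0 0 0 0; 0 0 0 0 0 0"
}}

```text
time: 13.35
tool_pos: [0.4617, 0.3159, 0.1615]
ee_rot: [-3.141, -0.001, 1.611]
wrist_force: [0.2, -0.5, 0.7]
width: 0.0351
```

Run:
```python
from h import *
im=snap('top','t8'); sd=snap('side','s8')
for z in (.097,.085): P=(.6156,-.075,z); print(z,proj('top',P),proj('side',P))
print(inlay(im,(.6156,-.075,.085),'top'),inlay(sd,(.6156,-.075,.085),'side',8))
T=cv2.resize(im[110:215,205:325,::-1],None,fx=4,fy=4,interpolation=cv2.INTER_CUBIC)
B=cv2.resize(sd[125:230,195:270,::-1],None,fx=4,fy=4,interpolation=cv2.INTER_CUBIC)
cv2.imwrite('pics/c10.png',np.hstack([T,B]))
```

```text
0.097 [275.35655255 159.89734453] [239.46096816 155.01175856]
0.085 [275.07781963 160.96489251] [239.56228451 157.99382677]
[(np.float32(275.66666), np.float32(160.83333), np.float32(10.816667))] None
```

View pics/c10.png

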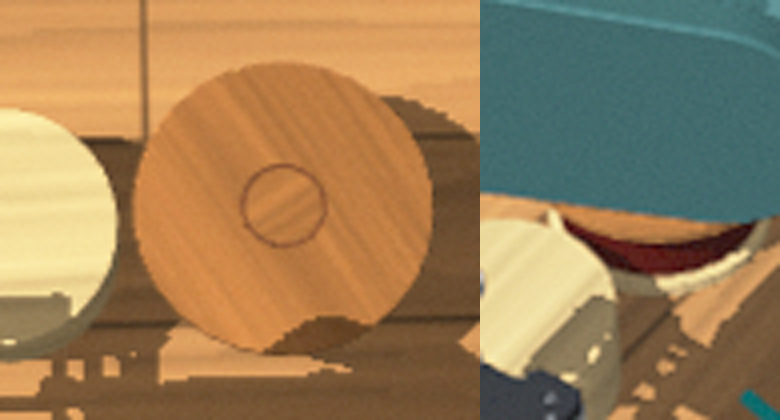

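Run:
```python
from h import *
print(onz('top',275.67,160.83,.085),onz('top',275.67,160.83,.095))
for z in (.085,.097):
  print(z)
  for a in range(0,360,45):
    P=[.6156+.105*np.cos(np.radians(a)),-.0755+.105*np.sin(np.radians(a)),z]
    print(a,((np.array(proj('top',P))-[205,110])*4).round(),((np.array(proj('side',P))-[195,125])*4+[480,0]).round())
```

```text
[ 0.61595724 -0.07666077  0.085     ] [ 0.61344673 -0.07593128  0.095     ]
0.085
0 [277.  59.] [552.  78.]
45 [172. 103.] [519. 147.]
90 [130. 206.] [569. 212.]
135 [176. 311.] [679. 232.]
180 [286. 353.] [774. 189.]
225 [392. 307.] [796. 117.]
270 [431. 201.] [739.  59.]
315 [383.  99.] [641.  44.]
0.097
0 [278.  53.] [550.  66.]
45 [172.  97.] [517. 135.]
90 [130. 202.] [568. 201.]
135 [177. 307.] [678. 220.]
180 [287. 350.] [775. 177.]
225 [394. 303.] [797. 105.]
270 [434. 197.] [739.  47.]
315 [385.  94.] [641.  32.]
```

The top view gives the back's centre at (0.616, −0.077) against the rim at (0.6156, −0.075). The disc's lower edge at about (650,245) in the side view fits the seated height. I'll confirm level and seating by touching the top on both sides.

Call:
{"op": "step_arm", "data": {
  "increments": "-4.5 1.7 0 0 0 0; -4.5 1.7 0 0 0 0; -4.5 1.7 0 0 0 0; -4.5 1.7 0 0 0 0; -4.5 1.7 0 0 0 0"
}}

```text
time: 13.95
tool_pos: [0.5601, 0.0866, 0.1608]
ee_rot: [3.141, 0.001, 1.601]
wrist_force: [1.7, 0.2, -0.1]
width: 0.0352
```

Call:
{"op": "step_arm", "data": {
  "increments": "-4.5 1.7 0 0 0 0; -4.5 1.7 0 0 0 0; -4.5 1.7 0 0 0 0; -4.5 1.3 0 0 0 0; -4 0 0 0 0 0"
}}

```text
time: 14.45
tool_pos: [0.631, -0.1323, 0.1597]
ee_rot: [-3.141, 0.001, 1.6]
wrist_force: [0.6, -0.1, 0.9]
width: 0.0347
```

Call:
{"op": "step_arm", "data": {
  "increments": "0 0 3 0 0 0; 0 0 3 0 0 0; 0 0 2 0 0 0; 0 0 0 0 0 0"
}}

```text
time: 14.85
tool_pos: [0.6273, -0.1291, 0.0759]
ee_rot: [-3.133, -0.002, 1.601]
wrist_force: [0.0, 0.1, -0.3]
width: 0.035
```

Call:
{"op": "step_arm", "data": {
  "increments": "0 0 0.5 0 0 0; 0 0 0.3 0 0 0; 0 0 0 0 0 0; 0 0 0 0 0 0"
}}

```text
time: 15.25
tool_pos: [0.6306, -0.1278, 0.0741]
ee_rot: [3.14, 0.001, 1.604]
wrist_force: [-0.1, -0.1, -0.1]
width: 0.0354
```

Call:
{"op": "step_arm", "data": {
  "increments": "0 0 0.2 0 0 0; 0 0 0 0 0 0"
}}

```text
time: 15.45
tool_pos: [0.63, -0.1275, 0.0711]
ee_rot: [3.141, 0.0, 1.604]
wrist_force: [0.5, -0.4, 0.4]
width: 0.0352
```

Call:
{"op": "step_arm", "data": {
  "increments": "0 0 0.2 0 0 0; 0 0 0 0 0 0"
}}

```text
time: 15.65
tool_pos: [0.6297, -0.1275, 0.0685]
ee_rot: [-3.141, -0.0, 1.604]
wrist_force: [0.1, -0.2, -0.8]
width: 0.0352
```

Call:
{"op": "step_arm", "data": {
  "increments": "0 0 0.2 0 0 0; 0 0 0 0 0 0"
}}

```text
time: 15.85
tool_pos: [0.6297, -0.1276, 0.0665]
ee_rot: [-3.141, -0.0, 1.604]
wrist_force: [-0.6, 0.1, -0.1]
width: 0.0354
```

Call:
{"op": "step_arm", "data": {
  "increments": "0 0 0.2 0 0 0; 0 0 0 0 0 0"
}}

```text
time: 16.05
tool_pos: [0.6298, -0.1276, 0.0645]
ee_rot: [-3.141, -0.0, 1.604]
wrist_force: [-0.3, 0.4, 0.6]
width: 0.0351
```

Call:
{"op": "step_arm", "data": {
  "increments": "0 0 0.2 0 0 0; 0 0 0 0 0 0"
}}

```text
time: 16.25
tool_pos: [0.6301, -0.1277, 0.063]
ee_rot: [3.141, 0.0, 1.604]
wrist_force: [0.3, 0.6, -0.1]
width: 0.0349
```

Call:
{"op": "step_arm", "data": {
  "increments": "0 0 0.2 0 0 0; 0 0 0 0 0 0"
}}

```text
time: 16.45
tool_pos: [0.6301, -0.1277, 0.063]
ee_rot: [3.14, 0.001, 1.604]
wrist_force: [-2.2, 0.2, 6.8]
width: 0.0353
```

Contact on the −y side is at a reported 0.063, which is 85 mm. Now the +y side.

Call:
{"op": "step_arm", "data": {
  "increments": "0 0 -1.5 0 0 0; 3 -1 0 0 0 0; 4 -1 0 0 0 0; 3 -1 0 0 0 0; 0 0 0 0 0 0"
}}

```text
time: 16.95
tool_pos: [0.5958, -0.0251, 0.0767]
ee_rot: [3.141, -0.001, 1.608]
wrist_force: [0.1, -0.1, 0.1]
width: 0.0351
```

Call:
{"op": "step_arm", "data": {
  "increments": "0 0 0.6 0 0 0; 0 0 0.4 0 0 0; 0 0 0 0 0 0"
}}

```text
time: 17.25
tool_pos: [0.5963, -0.0297, 0.0646]
ee_rot: [-3.14, 0.0, 1.602]
wrist_force: [0.2, -0.4, -0.5]
width: 0.0353
```

Call:
{"op": "step_arm", "data": {
  "increments": "0 0 0.2 0 0 0; 0 0 0 0 0 0"
}}

```text
time: 17.45
tool_pos: [0.5966, -0.0294, 0.0634]
ee_rot: [-3.141, 0.0, 1.603]
wrist_force: [0.1, -0.3, -0.3]
width: 0.0349
```

Call:
{"op": "step_arm", "data": {
  "increments": "0 0 0.2 0 0 0; 0 0 0 0 0 0"
}}

```text
time: 17.65
tool_pos: [0.597, -0.0293, 0.063]
ee_rot: [3.141, 0.001, 1.603]
wrist_force: [-1.2, 0.1, 4.0]
width: 0.0356
```

Both sides touch at 0.063, so the back is level and seated. I'll retreat, recheck the centre, and hand in.

Call:
{"op": "step_arm", "data": {
  "increments": "0 0 -3 0 0 0; 0 0 -4 0 0 0; 0 0 -4 0 0 0; 3 -4 0 0 0 0; 4 -4 0 0 0 0"
}}

```text
time: 18.15
tool_pos: [0.52, 0.0338, 0.1736]
ee_rot: [3.138, 0.0, 1.601]
wrist_force: [0.4, 1.2, -0.6]
width: 0.0349
```

Call:
{"op": "step_arm", "data": {
  "increments": "4 -2 0 0 0 0; 4 -2 0 0 0 0; 4 0 0 0 0 0; 4 0 0 0 0 0; 4 0 0 0 0 0"
}}

```text
time: 18.65
tool_pos: [0.4723, 0.2343, 0.1721]
ee_rot: [3.14, -0.0, 1.604]
wrist_force: [-0.4, -0.8, 0.5]
width: 0.0355
```

Call:
{"op": "step_arm", "data": {
  "increments": "0 0 0 0 0 0; 0 0 0 0 0 0; 0 0 0 0 0 0"
}}

```text
time: 18.95
tool_pos: [0.4728, 0.2319, 0.1717]
ee_rot: [-3.142, 0.001, 1.603]
wrist_force: [0.7, -0.3, 0.2]
width: 0.0347
```

Run:
```python
from h import *
im=snap('top','t9'); q=inlay(im,(.6156,-.075,.085),'top');print(q, q and onz('top',*q[0][:2],.085))
o=get_obs();print(o['wrist_force'],o['tool_pos'],abs(o['qvel']).max())
a=cv2.imread('pics/t0.png').astype(int)
for n,(x0,x1,y0,y1) in dict(plane=(80,145,135,170),strips=(268,358,62,102),tin=(385,428,220,256),teal=(222,322,218,270),mallet=(60,128,185,285)).items():
    print(n,(np.abs(im[y0:y1,x0:x1,::-1]-a[y0:y1,x0:x1]).max(2)>60).mean())
print(close_job())
```

```text
[(np.float32(275.66666), np.float32(160.83333), np.float32(10.816667))] [ 0.61594789 -0.07665117  0.085     ]
[ 0.41690834 -0.42074138  0.31270248] [0.47284342 0.231614   0.17182136] 0.009648612282402222
plane 0.35032967032967033
strips 0.0
tin 0.0
teal 0.2723076923076923
mallet 0.3776470588235294
the job is handed in; nothing more can be done
None
```

The rod is pressed home in both clips and the back is seated in the rim's mouth. I handed the job in at about 19 s, with the arm clear.

- **Rod:** It travelled about 16.5 mm down, giving way at about 9 N, and then stopped firm. Afterwards the top view showed a jaw nose over it at both clips. My side-view check of the rod's height failed because the mask caught only part of the rod, so the evidence is the stroke, the firm stop and that top view.
- **Back:** Touching its top about 50 mm from the centre on each side gave the same height, 85 mm, so it is level and down. Its centre measured 1.7 mm from the rim's, which is inside the 2.5 mm play.
- **Finger length:** The fingertips turned out to be about 22 mm short of the reported TCP. I found this by contact with the rod, and the 85 mm height relies on that correction.
- **Surroundings:** Strips and tin are unchanged in the pictures. For the mallet, the plane and the teal look-alike rods the picture comparison was inconclusive: those areas differed from the first picture, probably because of the arm and its shadow, which I did not check. I saw no unexpected contact forces and never aimed near them.
- **Push across the riser:** About 5 N of upward force showed on the fingers while the back slid over the riser. I did not find out why.

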